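# Reset the ratchet of a sole-marking board to its lowest notch

### The arm

A 7-joint arm with a two-finger parallel gripper is mounted at the origin on the work surface. World frame = base frame: x ahead of the robot, y to its left, z up, the work surface at z = 0. Lengths are in m, angles in rad, forces in N, time in s.
With the tool pointing down it reaches from about 0.375 to 0.925 m from the base axis. Payload 3.1 kg.
Tool frame: the origin (TCP) lies midway between the tips of the shut fingers; the grasp point (between the pads) lies 19 mm behind it (env.pinch_z is the distance from the TCP to the grasp point, in m); z points along the fingers, y is the direction in which the jaws open and shut (so a half turn about z gives the same grasp; the last joint's range is limited). The gripper opens to 85 mm and grips with 20 to 120 N. Pads are 22 mm wide; open, the fingers measure 114 mm over their backs; the gripper's body (76 mm by 85 mm) begins 54 mm behind the grasp point. The pads swing forward as they close: fully open they stand 13 mm farther back than shut.
Start: joints at [-1.386, 0.383, 0.044, 1.598, -0.018, 1.161, -0.05], TCP at [0.181, 0.624, 0.231] pointing down, gripper open.
Joint ranges: [-2.61, 2.61], [-0.41, 2.15], [-1.48, 1.57], [0, 2.5], [-1.57, 4.71], [0.05, 1.97], [-2.85, 2.85]. Speed limits (rad/s): [2.79, 2.79, 3.14, 3.14, 3.14, 3.14, 3.14].

### API

Orientations are given as a rotation vector (axis times angle).
In Python, from workcell import status, get_image, calibration, close_job, env gives the robot as it stands.
- The arm moves only by the tool play_rows, never from a script. Its argument "commands" is a list of rows, each an object with "dp": the shift along the tool's x, y, z in cm, a list of three; "turn": the turn, a rotation vector about the tool's x, y, z in degrees, a list of three; "claw": the opening, from -1 (shut) to 1 (fully open). A call has 1 to 20 rows; each row is the pose to reach, as a shift and turn from the pose commanded when the call began, along the tool's axes at that moment; what a row does not reach only later rows make up. A row lasts 1/10 s, in which the tool goes at most 50 mm and 8.59 degrees, less where a joint would pass 70% of its speed; a pose out of reach is approached as far as the arm can. A call with a gripper value outside its range is refused whole. The fingers move at their own pace and stop on an object; "squeeze" is the grip in N (left out, the last holds). Time passes only in rows, so rows that repeat a pose let the fingers close. It gives the time, the measured TCP pose, the force and the opening at its end, in the units of the state.
- status.get_state(): the state, without advancing time (a new reading comes with each control period).
- get_image(name): name is "side" or "top"; returns the picture (400x640x3 uint8, blue, green, red); there is no depth.
- calibration(name): a dict with "vfov" (degrees; the focal length in pixels is half the picture's height over the tangent of half this angle, whatever the lens; pixels are square), "cx", "cy" (the principal point, pixels), "k1" (the pictures are not rectified: a ray, as slopes to the right and down, at radius r is drawn at 1 + k1 r^2 times it, then the intrinsics apply), "eye" and "rotation" of the camera in the world. Camera axes: x right, y down, z forward; pixel columns grow to the right and rows downward; lengths in m; the calibration is good to about 2 mm. A picture is of the moment at which its call begins. calibration takes no time and is no camera call.
- close_job(): hands the job in, once; it reports no verdict.
The state is a dict: "time_s": time; "q": joint angles; "joint_velocities": joint speeds; "joint_efforts": joint torques, N m; "tcp_pos": TCP position; "orientation": TCP orientation; "force": force on the tool from outside, world axes, zero at the start; "torque": the same for the moment, N m; "gripper_width": finger opening in m.
Only numpy, scipy, OpenCV 4.12 (cv2) and the standard library are available. Lean on these libraries where they do the work, as an engineer would, in place of code of your own. Each camera call takes 0.05 s, during which the arm holds its last target.

### The job

The shoemaker's tilting sole-marking board is propped too steep: set it to its lowest notch. The ratchet only clicks upwards, so lift the board past its top notch and on gently against the sprung bumper until the pawl tumbles over, let it down all the way flat without dropping it, then raise it just to the first notch and leave it resting there. Do not ram the bumper, and leave the thread cone, the glue jar and the hammer where they are.

Things in the scene. Friction and masses are not known exactly. Their poses are not given: they have to be found in the camera images.
- stand: Fixed plywood stand 270 x 240 mm, 92 mm high. Origin: on the bench straight below the middle of the board's hinge. Its x axis points level from the hinge (its edge nearer the robot) to the board's free edge; the stand fills x -20 to 250 mm, y -120 to 120 mm. A blue bracket on its +y side (y 150 to 205, x -15 to 85 mm, 215 mm high) carries the pawl.
- hinge (a point): Middle of the board's hinge line, 100 mm above the stand's origin; the hinge runs along the stand's y axis. The hinge is damped (0.4 N m s/rad), yet a board let go falls at nearly 2 rad/s; more than 1.5 rad/s (0.36 m/s at the handle) counts as dropped.
- board: Light wood board 262 x 240 x 12 mm, 0.7 to 1 kg, with two sole shapes on it. Origin: middle of the hinge; x points along the board to its free edge, y along the hinge, z out of its upper face. Tilt = angle between the board's x and the stand's x: 0 lies flat on the stand, and it grows as the free edge rises.
- handle (a point): Grip point on the handle, a black round bar 14 mm thick standing out from the board's -y side along y (from y -120 to -240 mm, a red ball 20 mm thick at its end). On the bar's axis, at x 240, y -180, z 0 mm of the board: radius 240 mm about the hinge; 100 mm high when flat, about 330 mm at most. It may turn between the fingers. Bearing the board takes 1 to 5 N here.
- wheel (a point): Middle of the aluminium ratchet wheel on the board's +y side. Three notches 0.25 rad apart: the board rests at tilts of about 0.28, 0.53, 0.78 rad; as the pawl's bracket sits in slots, all of these, the bumper's touch and the tumbling point come up to 0.08 rad earlier or later, by one unknown amount per start. Starts in notch 2 or 3. A notch holds once raised 0.02 rad past it.
- lobe (a point): Red lobe on the wheel's rim. Near tilt 1.13 rad it lifts the pawl (red arm with a brass ball on top) until the ball tumbles over, away from the robot: the pawl is then off and the board can be let down freely. At work, the ball leans towards the robot. Coming down, below a tilt of about 0.06 rad at the latest a pin on the wheel sets the pawl back to work.
- bumper: Orange bumper ball 18 mm thick on the wheel's outer side, 75 mm from the hinge (origin: middle of the hinge), on a 26 N/mm spring. It touches the bracket's stop near tilt 1.125 rad; the pawl tumbles 0 to 0.02 rad farther on, at 0 to 6 N of extra lift felt at the handle, which grows about 2.5 N per mm of handle travel. 45 N on the bumper (about 12 N extra at the handle) is ramming it.
- thread_cone: Loose white thread cone, 60 mm wide, 116 mm high, standing on the bench; origin under its middle. Leave alone.
- glue_jar: Loose amber jar with a yellow cap, 64 mm wide, 85 mm high, standing on the bench; origin under its middle. Leave alone.
- hammer: Loose hammer lying on the bench to the left of the stand, 0.3 m long; origin under its middle. Leave alone.

How it is judged:
On the way, in this order (a step that is already met when the one before it is completed fails the run):
1. the board has been lifted past its top notch (tilt over 0.95 rad, 54 degrees) (angle between the x axis of board and the x axis of stand, either way round above 0.95 rad), for 0.05 s.
2. the board lies flat on the stand (tilt under 0.05 rad) (angle between the x axis of board and the x axis of stand, either way round below 0.05 rad), for 0.2 s.
At the end, for the whole second after the job is handed in: After having been lifted past the top notch and then laid flat, the board rests still in its first notch (tilt between 0.18 and 0.40 rad), held by the pawl alone, and the thread cone, the glue jar and the hammer are within 20 mm of where they were (angle between the x axis of board and the x axis of stand, either way round between 0.18 and 0.4 rad and angular speed of board below 0.1 rad/s and distance of each of thread_cone, glue_jar, hammer from where it was at the start of the episode below 0.02 m); the robot touches nothing.
It fails at once if the bumper is rammed: more than 45 N on it (about 12 N of extra lift at the handle) (contact force between bumper and anything else above 45 N).
It fails at once if the board drops or is flung: it turns faster than 1.5 rad/s (angular speed of board above 1.5 rad/s).
It fails at once if the thread cone is moved by 20 mm or more (distance of thread_cone from where it was at the start of the episode above 0.02 m).
It fails at once if the glue jar is moved by 20 mm or more (distance of glue_jar from where it was at the start of the episode above 0.02 m).
It fails at once if the hammer is moved by 20 mm or more (distance of hammer from where it was at the start of the episode above 0.02 m).
It also fails if it takes over 70 s, if anything falls off the work surface, if the arm or the gripper's body presses on something with over 40 N, if the wrist force passes 120 N, or if a joint passes its speed limit or range.

## Working session

There is one attempt and no reset: what is moved stays moved. The work goes in short steps, Python scripts to look and compute and a tool call to move; the robot and the scene stay as the last step left them, time stands still between calls to the robot, and variables do not carry over. Pictures are saved under pics/ and viewed, and the job is handed in when it is done.

Besides the shell and the picture viewer there is one more tool, called after "Emit:" as name(argument=value, ...), one argument or row to a line, values as JSON. play_rows: Moves the arm, as the interface text tells. Its arguments: {"type":"object","properties":{"commands":{"type":"array","items":{"type":"object","properties":{"dp":{"type":"array","items":{"type":"number"}},"turn":{"type":"array","items":{"type":"number"}},"claw":{"type":"number"}}}},"squeeze":{"type":"number"}},"required":["commands"]}

```bash
ls; mkdir -p pics
python3 - <<'E'
from workcell import status,get_image,calibration,env
import cv2
print(status.get_state())
for n in("side","top"):
    cv2.imwrite(f"pics/{n}0.png",get_image(n)); print(n,calibration(n))
print([a for a in dir(env) if a[0]!='_'], env.pinch_z)
E
```

```text
pics
{'time_s': 0.0, 'q': array([-1.38582384,  0.38383905,  0.04384236,  1.59964019, -0.01790999,
        1.16118684, -0.0499028 ]), 'joint_velocities': array([-0.00019178,  0.00093331,  0.00092681, -0.00161366,  0.00082651,
        0.00014681,  0.00040409]), 'joint_efforts': array([ 2.45832980e-04, -4.33461893e+01,  1.02456193e+00, -2.49508506e+01,
        1.05548609e-02,  1.13721716e-02,  6.65796847e-06]), 'tcp_pos': array([0.18110101, 0.6232486 , 0.229854  ]), 'orientation': array([-0.4425657 , -3.11001817,  0.00419372]), 'force': array([-0.57061192, -0.15220664,  0.29423895]), 'torque': array([ 0.0342166 ,  0.07384788, -0.00305934]), 'gripper_width': 0.08536991588234936}
side {'vfov': 50.41906507835216, 'cx': 324.55379756162233, 'cy': 199.71693018371593, 'k1': -0.0399074072263161, 'eye': array([-0.040295  , -0.67126655,  0.97330766]), 'rotation': array([-2.22803789,  0.75709332, -0.34572652])}
top {'vfov': 43.693485739635804, 'cx': 314.8226994260617, 'cy': 200.4574384187394, 'k1': 0.03416724860941251, 'eye': array([0.31597619, 0.0569207 , 1.66980288]), 'rotation': array([-2.14871172,  2.1515943 , -0.14046134])}
['Unreachable', 'pinch_z'] 0.0187
```

View pics/side0.png

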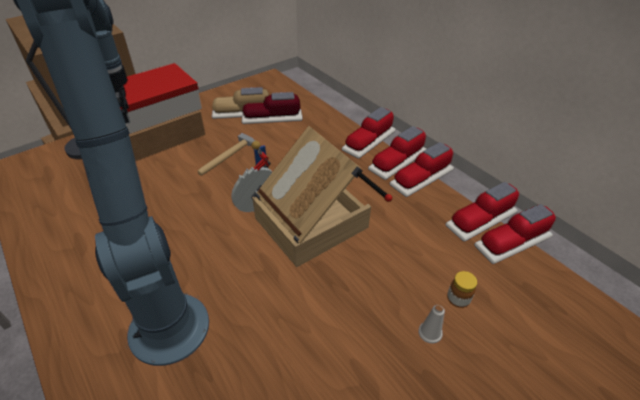

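View pics/top0.png

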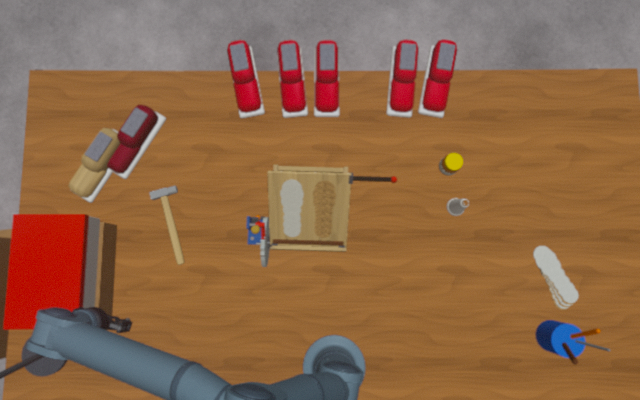

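The side view shows the board propped up, with the red ball at about (388,197). In the top view the ball is at (394,180), the stand at about (270–348, 166–250), and the jar and cone to the right at (453,163) and (458,206). Next I'll zoom in and triangulate.

```bash
cat > h.py <<'E'
import numpy as np,cv2
from scipy.spatial.transform import Rotation as R
from workcell import status,get_image,calibration,env
def cam(n):
    c=calibration(n); return c, R.from_rotvec(c['rotation']).as_matrix()
def ray(n,u,v):
    c,M=cam(n); f=200/np.tan(np.radians(c['vfov']/2))
    d=np.array([(u-c['cx'])/f,(v-c['cy'])/f]); s=d.copy()
    for _ in range(20): s=d/(1+c['k1']*(s@s))
    w=M@np.array([s[0],s[1],1]); return c['eye'],w/np.linalg.norm(w)
def proj(n,P):
    c,M=cam(n); f=200/np.tan(np.radians(c['vfov']/2))
    p=M.T@(np.asarray(P)-c['eye']); s=p[:2]/p[2]; s=s*(1+c['k1']*(s@s)); return s*f+[c['cx'],c['cy']]
def plane(n,u,v,z):
    e,d=ray(n,u,v); return e+d*(z-e[2])/d[2]
def tri(ps,pt):
    A=[];b=[]
    for n,p in(("side",ps),("top",pt)):
        e,d=ray(n,*p); Q=np.eye(3)-np.outer(d,d); A.append(Q); b.append(Q@e)
    A=np.vstack(A);b=np.hstack(b); x,r,_,_=np.linalg.lstsq(A,b,rcond=None); return x,np.sqrt(r)
def blob(img,box,kind):
    x0,y0,x1,y1=box; c=img[y0:y1,x0:x1]; h=cv2.cvtColor(c,cv2.COLOR_BGR2HSV)
    H,S,V=h[...,0],h[...,1],h[...,2]
    m={'red':((H<8)|(H>172))&(S>150)&(V>70)}[kind].astype(np.uint8)
    n,l,st,ce=cv2.connectedComponentsWithStats(m)
    i=1+np.argmax(st[1:,4]); return ce[i]+[x0,y0],st[i]
E
python3 - <<'E'
from h import *
s=cv2.imread('pics/side0.png');t=cv2.imread('pics/top0.png')
a,sa=blob(s,(375,185,405,210),'red');b,sb=blob(t,(385,170,405,190),'red')
print(a,sa,b,sb,tri(a,b))
cv2.imwrite('pics/z1.png',cv2.resize(s[110:270,215:415],None,fx=4,fy=4,interpolation=2)[:600])
cv2.imwrite('pics/z2.png',cv2.resize(t[155:275,240:400],None,fx=5,fy=5,interpolation=2))
E
```

```text
[388.06666667 197.13333333] [10  9  7  8 45] [393.30769231 178.88461538] [ 6  7  6  5 26] (array([ 0.56938944, -0.16358848,  0.25318654]), array([0.00036115]))
```

View pics/z1.png

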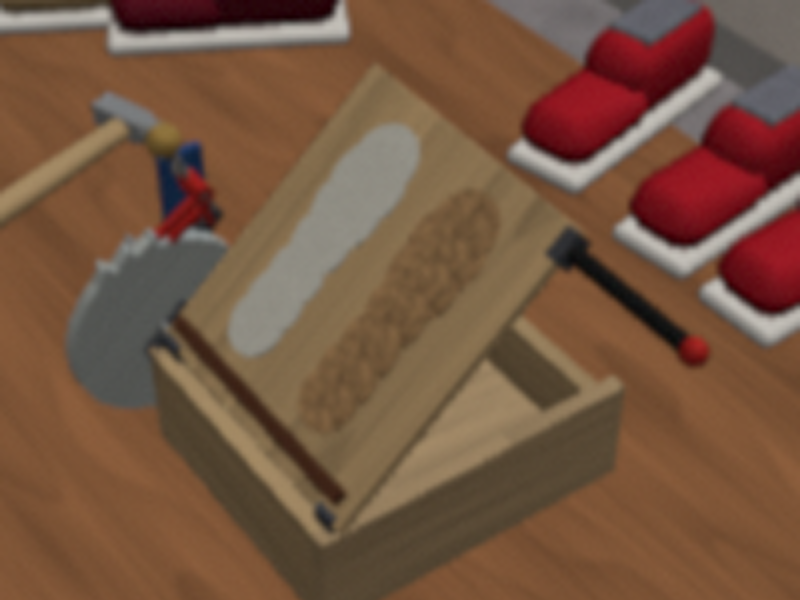

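View pics/z2.png

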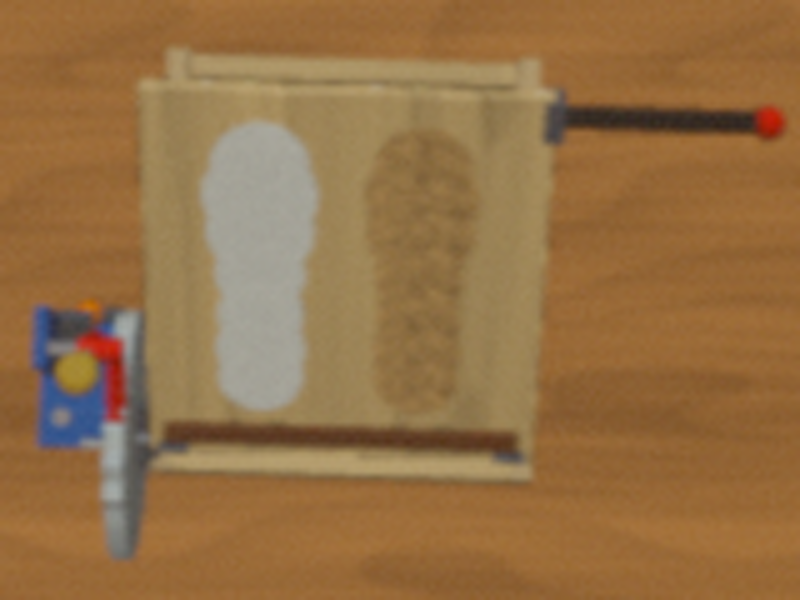

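Run:
```python
from h import *
T=lambda x,y:(240+x/5,155+y/5); S=lambda x,y:(215+x/4,110+y/4)
fl=plane('top',*T(152,468),.092);fr=plane('top',*T(532,480),.092)
bl=plane('top',*T(170,50),.092);br=plane('top',*T(541,62),.092)
for p in(fl,fr,bl,br):print(p)
print(np.linalg.norm(fl-fr),np.linalg.norm(bl-br),np.linalg.norm(fl-bl),np.linalg.norm(fr-br))
print('side fr',plane('side',*S(323,545),.092),'br',plane('side',*S(621,380),.092),'fl',plane('side',*S(155,350),.092))
# handle root, tips
print('root',tri(S(578,255),T(568,117)))
print('board cornerL',tri(S(378,67),T(142,82)),'R',tri(S(570,235),T(552,92)))
print('brass',tri(S(165,140),T(77,370)))
t=cv2.imread('pics/top0.png')
cone=plane('top',458,206,.06);jar=plane('top',453,163,.06);print(cone,jar)
```

```text
[0.37628873 0.20288454 0.092     ]
[ 0.36845811 -0.03637982  0.092     ]
[0.64458052 0.1942143  0.092     ]
[ 0.63627104 -0.0447474   0.092     ]
0.23939246945450057 0.2391061298072492 0.26843185716987045 0.267943618180884
side fr [ 0.36853687 -0.039937    0.092     ] br [ 0.63856372 -0.04255132  0.092     ] fl [0.37805872 0.19494249 0.092     ]
root (array([ 0.57242399, -0.05033794,  0.2516568 ]), array([0.00151634]))
board cornerL (array([0.59053008, 0.19541841, 0.26139469]), array([0.00012487])) R (array([ 0.58199737, -0.03807297,  0.25707908]), array([0.00535682]))
brass (array([0.42635075, 0.23230605, 0.24453581]), array([1.61646429e-05]))
[ 0.51454403 -0.40078289  0.06      ] [ 0.65653164 -0.39000492  0.06      ]
```

```bash
cat >> h.py <<'E'
yaw=-0.033; sx=np.array([np.cos(yaw),np.sin(yaw),0]); sy=np.array([-np.sin(yaw),np.cos(yaw),0])
hinge=np.array([.392,.082,.1])
def grip(t,y=-.180): return hinge+sx*.24*np.cos(t)+np.array([0,0,.24*np.sin(t)])+sy*y
def to_tool(P):  # dp cm from current to TCP target P
    s=status.get_state(); M=R.from_rotvec(s['orientation']).as_matrix()
    return M.T@(np.asarray(P)-s['tcp_pos'])*100
E
python3 - <<'E'
from h import *
s=status.get_state(); M=R.from_rotvec(s['orientation']); print(M.as_matrix().round(4))
for sg in(1,-1):
    y=sg*sx; z=np.array([0,0,-1.]); x=np.cross(y,z); W=np.c_[x,y,z]
    print(np.degrees((M.inv()*R.from_matrix(W)).as_rotvec()))
g=grip(.69,-.185);print(g); print(to_tool(s['tcp_pos']+[0,0,.22])); print(to_tool([g[0],g[1],.45]))
for t in(1.1,0,.69): print(to_tool(grip(t,-.185)-[0,0,.0187]),grip(t,-.185))
print(proj('top',grip(.69)),proj('side',grip(.69)))
E
```

```text
[[-9.603e-01  2.790e-01 -6.000e-04]
 [ 2.790e-01  9.603e-01 -2.400e-03]
 [-1.000e-04 -2.400e-03 -1.000e+00]]
[-0.11465049  0.09641927 75.6922729 ]
[-1.03236423e-01 -1.22756652e-01 -1.04307630e+02]
[ 0.57089437 -0.10900644  0.25276892]
[-2.06697710e-03 -5.33882397e-02 -2.19999351e+01]
[-57.86314202 -59.5083778  -21.8515614 ]
[-50.47455421 -61.35481692  -6.36670573] [ 0.49469991 -0.10649111  0.31388977]
[-63.17948514 -58.06214535  15.01553718] [ 0.62576544 -0.11081784  0.1       ]
[-57.86111328 -59.45597698  -0.25851745] [ 0.57089437 -0.10900644  0.25276892]
[372.49436943 178.45445212] [372.47585404 184.38068967]
```

Emit:
play_rows(
  commands=[
    {"dp":[0,0,-5]},
    {"dp":[0,0,-10]},
    {"dp":[0,0,-15]},
    {"dp":[0,0,-20]},
    {"dp":[0,0,-22]},
    {"dp":[-5,-5,-22],"turn":[0,0,7]},
    {"dp":[-10,-10,-22],"turn":[0,0,14]},
    {"dp":[-14,-15,-22],"turn":[0,0,21]},
    {"dp":[-18,-19,-22],"turn":[0,0,27]},
    {"dp":[-22,-23,-22],"turn":[0,0,33]},
    {"dp":[-26,-27,-22],"turn":[0,0,39]},
    {"dp":[-30,-31,-22],"turn":[0,0,45]},
    {"dp":[-34,-35,-22],"turn":[0,0,51]},
    {"dp":[-38,-39,-22],"turn":[0,0,57]},
    {"dp":[-42,-43,-22],"turn":[0,0,62]},
    {"dp":[-46,-47,-22],"turn":[0,0,66]},
    {"dp":[-50,-51,-22],"turn":[0,0,70]},
    {"dp":[-54,-55,-22],"turn":[0,0,74]},
    {"dp":[-57.9,-59.5,-21.9],"turn":[0,0,75.7]},
    {"dp":[-57.9,-59.5,-21.9],"turn":[0,0,75.7]},
  ],
)

```text
invalid input at $.commands[0]: expected keys dp, turn, claw
```

Emit:
play_rows(
  commands=[
    {"dp":[0,0,-5],"turn":[0,0,0],"claw":1},
    {"dp":[0,0,-10],"turn":[0,0,0],"claw":1},
    {"dp":[0,0,-15],"turn":[0,0,0],"claw":1},
    {"dp":[0,0,-20],"turn":[0,0,0],"claw":1},
    {"dp":[0,0,-22],"turn":[0,0,0],"claw":1},
    {"dp":[-3,-3,-22],"turn":[0,0,4],"claw":1},
    {"dp":[-6,-6,-22],"turn":[0,0,8],"claw":1},
    {"dp":[-9.5,-9.5,-22],"turn":[0,0,12],"claw":1},
    {"dp":[-13,-13,-22],"turn":[0,0,16],"claw":1},
    {"dp":[-16.5,-17,-22],"turn":[0,0,20],"claw":1},
    {"dp":[-20,-20.5,-22],"turn":[0,0,25],"claw":1},
    {"dp":[-23.5,-24,-22],"turn":[0,0,30],"claw":1},
    {"dp":[-27,-27.5,-22],"turn":[0,0,35],"claw":1},
    {"dp":[-30.5,-31,-22],"turn":[0,0,40],"claw":1},
    {"dp":[-34,-35,-22],"turn":[0,0,45],"claw":1},
    {"dp":[-37.5,-38.5,-22],"turn":[0,0,50],"claw":1},
    {"dp":[-41,-42,-22],"turn":[0,0,55],"claw":1},
    {"dp":[-44.5,-45.5,-22],"turn":[0,0,60],"claw":1},
    {"dp":[-47,-48,-22],"turn":[0,0,64],"claw":1},
    {"dp":[-49,-50,-22],"turn":[0,0,67],"claw":1},
  ],
)

```text
time_s: 2.1
tcp_pos: [0.5128, 0.0036, 0.451]
orientation: [2.094, 2.342, -0.001]
force: [0.3, 0.2, 0.6]
gripper_width: 0.0855
```

```bash
cat > aim.py <<'E'
import sys
from h import *
t=float(sys.argv[1]); dz=float(sys.argv[2])
s=status.get_state(); M=R.from_rotvec(s['orientation'])
z=np.array([0,0,-1.]);W=np.c_[np.cross(sx,z),sx,z]
print(s['time_s'],s['tcp_pos'],s['force'],s['q'].round(2)); print('axes',M.as_matrix().round(3).tolist())
print('turn',np.degrees((M.inv()*R.from_matrix(W)).as_rotvec()).round(2),'dp',to_tool(grip(t,-.185)+[0,0,dz-.0187]).round(2))
E
python3 aim.py .69 .2
```

```text
2.1 [0.51276236 0.00355787 0.45102061] [0.28348616 0.24243974 0.60560805] [-0.79 -0.02  0.7   1.62  0.02  1.54  0.02]
axes [[-0.112, 0.994, -0.0], [0.994, 0.112, -0.0], [-0.0, -0.0, -1.0]]
turn [-0.01  0.02  8.3 ] dp [-11.83   4.52   1.7 ]
```

Emit:
play_rows(
  commands=[
    {"dp":[-4,1.5,0.5],"turn":[0,0,3],"claw":1},
    {"dp":[-8,3,1],"turn":[0,0,6],"claw":1},
    {"dp":[-11.8,4.5,1.7],"turn":[0,0,8.3],"claw":1},
    {"dp":[-11.8,4.5,5],"turn":[0,0,8.3],"claw":1},
    {"dp":[-11.8,4.5,9],"turn":[0,0,8.3],"claw":1},
    {"dp":[-11.8,4.5,11],"turn":[0,0,8.3],"claw":1},
    {"dp":[-11.8,4.5,11],"turn":[0,0,8.3],"claw":1},
    {"dp":[-11.8,4.5,11],"turn":[0,0,8.3],"claw":1},
  ],
)

```text
time_s: 2.9
tcp_pos: [0.571, -0.1044, 0.3414]
orientation: [-2.25, -2.192, 0.001]
force: [0.5, -0.0, 0.3]
gripper_width: 0.0851
```

```bash
python3 aim.py .69 0
python3 - <<'E'
from h import *
s=get_image('side');t=get_image('top')
a=cv2.resize(s[100:250,300:450],None,fx=2.6,fy=2.6,interpolation=2);b=cv2.resize(t[120:270,300:450],None,fx=2.6,fy=2.6,interpolation=2)
cv2.imwrite('pics/g1.png',np.hstack([a,b]))
E
```

```text
2.9 [ 0.57098381 -0.10439733  0.34136103] [ 0.47209537 -0.04294505  0.32658641] [-0.6   0.22  0.84  1.66 -0.17  1.34  0.24]
axes [[0.026, 1.0, -0.001], [1.0, -0.026, -0.0], [-0.0, -0.001, -1.0]]
turn [-0.03  0.01  0.4 ] dp [-4.600e-01  1.000e-02  1.073e+01]
```

View pics/g1.png

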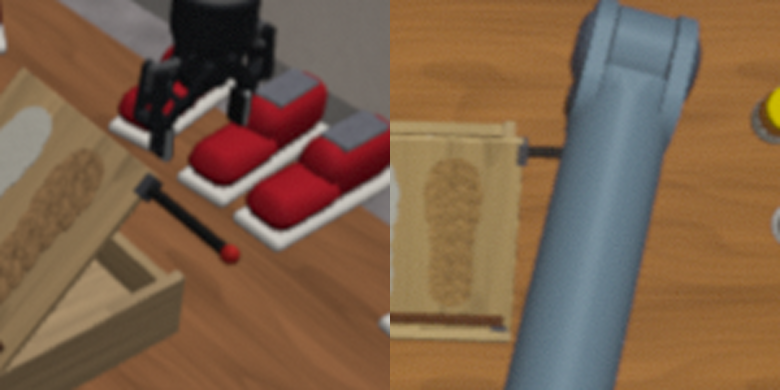

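The gripper straddles the bar from above, and in the side view it sits clear of the board. I'll descend and grip.

Emit:
play_rows(
  commands=[
    {"dp":[-0.5,0,3],"turn":[0,0,0.4],"claw":1},
    {"dp":[-0.5,0,6],"turn":[0,0,0.4],"claw":1},
    {"dp":[-0.5,0,8],"turn":[0,0,0.4],"claw":1},
    {"dp":[-0.5,0,9.5],"turn":[0,0,0.4],"claw":1},
    {"dp":[-0.5,0,10.7],"turn":[0,0,0.4],"claw":1},
    {"dp":[-0.5,0,10.7],"turn":[0,0,0.4],"claw":1},
    {"dp":[-0.5,0,10.7],"turn":[0,0,0.4],"claw":1},
  ],
)

```text
time_s: 3.7
tcp_pos: [0.5717, -0.1096, 0.2352]
orientation: [2.257, 2.184, 0.001]
force: [-0.5, 0.1, 0.3]
gripper_width: 0.0854
```

Emit:
play_rows(
  commands=[
    {"dp":[0,0,0],"turn":[0,0,0],"claw":0},
    {"dp":[0,0,0],"turn":[0,0,0],"claw":-0.3},
    {"dp":[0,0,0],"turn":[0,0,0],"claw":-0.6},
    {"dp":[0,0,0],"turn":[0,0,0],"claw":-1},
    {"dp":[0,0,0],"turn":[0,0,0],"claw":-1},
    {"dp":[0,0,0],"turn":[0,0,0],"claw":-1},
    {"dp":[0,0,0],"turn":[0,0,0],"claw":-1},
  ],
  squeeze=30,
)

```text
time_s: 4.4
tcp_pos: [0.5693, -0.1094, 0.2337]
orientation: [-2.256, -2.182, 0.003]
force: [-5.2, 0.4, 2.1]
gripper_width: 0.0133
```

```bash
python3 aim.py .69 0
python3 - <<'E'
from h import *
s=get_image('side');print(status.get_state())
a=cv2.resize(s[100:280,215:455],None,fx=3.2,fy=3.2,interpolation=2)
cv2.imwrite('pics/g2.png',a)
E
```

```text
4.4 [ 0.56932385 -0.10939839  0.23370338] [-5.2053438   0.40996542  2.10227481] [-0.55  0.32  0.81  1.8  -0.25  1.14  0.31]
axes [[0.033, 0.999, -0.004], [0.999, -0.033, 0.001], [0.001, -0.004, -1.0]]
turn [-0.22 -0.04 -0.02] dp [ 0.04  0.16 -0.04]
{'time_s': 4.45, 'q': array([-0.55347131,  0.31972937,  0.81169673,  1.7958776 , -0.25383248,
        1.13800232,  0.30804008]), 'joint_velocities': array([ 0.00195612,  0.0006251 ,  0.00110384,  0.00027104, -0.01395584,
        0.00643118,  0.00053532]), 'joint_efforts': array([-5.04594622e-02, -2.94821978e+01,  6.30051792e+00, -2.60038126e+01,
       -2.87894877e-01, -1.52168099e+00, -1.71875901e-02]), 'tcp_pos': array([ 0.56936993, -0.10942459,  0.23371215]), 'orientation': array([-2.25604924, -2.18183705,  0.00321397]), 'force': array([-4.21188335, -1.25795835,  1.6118052 ]), 'torque': array([ 0.01556763,  1.03021718, -0.00856295]), 'gripper_width': 0.012919688844783823}
```

View pics/g2.png

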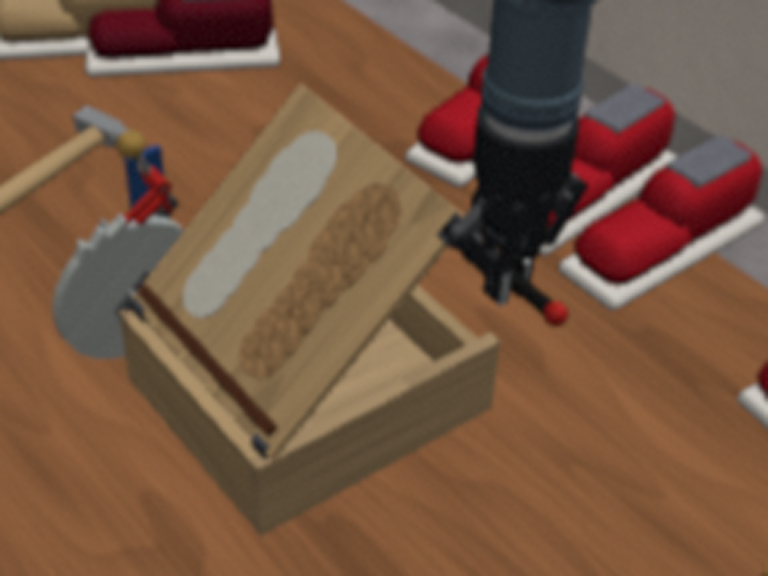

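The bar is gripped (13 mm opening), with only a light side force. Now I'll lift along the arc to about 0.93 rad.

Emit:
play_rows(
  commands=[
    {"dp":[0,-0.6,-0.55],"turn":[0,0,0],"claw":-1},
    {"dp":[0,-1.1,-1.1],"turn":[0,0,0],"claw":-1},
    {"dp":[0,-1.6,-1.6],"turn":[0,0,0],"claw":-1},
    {"dp":[0,-2.1,-2.1],"turn":[0,0,0],"claw":-1},
    {"dp":[0,-2.6,-2.6],"turn":[0,0,0],"claw":-1},
    {"dp":[0,-3.2,-3.05],"turn":[0,0,0],"claw":-1},
    {"dp":[0,-3.7,-3.5],"turn":[0,0,0],"claw":-1},
    {"dp":[0,-4.3,-3.95],"turn":[0,0,0],"claw":-1},
    {"dp":[0,-4.3,-3.95],"turn":[0,0,0],"claw":-1},
    {"dp":[0,-4.3,-3.95],"turn":[0,0,0],"claw":-1},
  ],
)

```text
time_s: 5.45
tcp_pos: [0.5277, -0.1081, 0.2741]
orientation: [-2.258, -2.184, -0.0]
force: [-1.5, -1.1, -3.8]
gripper_width: 0.0126
```

```bash
cat > look.py <<'E'
import sys
from h import *
s=get_image('side');st=status.get_state()
a=cv2.resize(s[90:270,215:455],None,fx=3.2,fy=3.2,interpolation=2)
cv2.imwrite(f'pics/{sys.argv[1]}.png',a)
g=st['tcp_pos']+R.from_rotvec(st['orientation']).as_matrix()@[0,0,-.0187]
d=g-hinge; print(st['time_s'],'grip',g.round(4),'rad',np.hypot(d@sx,d[2]).round(4),'tilt',np.arctan2(d[2],d@sx).round(3),'tilt_z',np.arcsin(d[2]/.24).round(3),'F',st['force'].round(2),'w',round(st['gripper_width'],4))
try:
    t=get_image('top'); print('side ball',blob(s,(330,120,460,250),'red')[0])
    # ball must lie in plane y=-.242 of the stand: intersect side ray
    (c,_)=blob(s,(330,120,460,250),'red'); e,r=ray('side',*c); k=((hinge-e)@sy-.242)/(r@sy); P=e+k*r-hinge
    print('ball tilt',np.arctan2(P[2],P@sx).round(3),'r',np.hypot(P[2],P@sx).round(4))
except Exception as x: print(x)
E
python3 look.py l1
```

```text
5.5 grip [ 0.5279 -0.1082  0.2927] rad 0.2394 tilt 0.935 tilt_z 0.932 F [ 0.04 -0.44 -4.6 ] w 0.0131
side ball [422.2531401  168.26570048]
ball tilt 0.593 r 0.3531
```

View pics/l1.png

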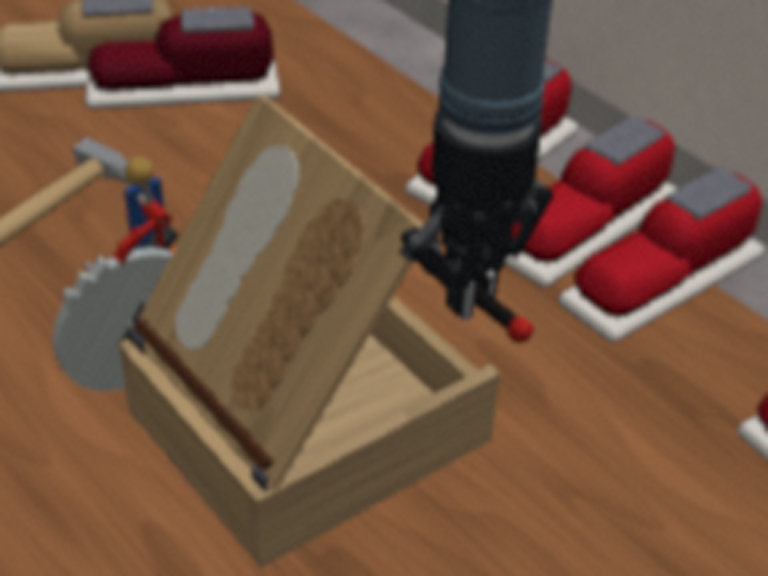

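Emit:
play_rows(
  commands=[
    {"dp":[0,-0.25,-0.2],"turn":[0,0,0],"claw":-1},
    {"dp":[0,-0.5,-0.4],"turn":[0,0,0],"claw":-1},
    {"dp":[0,-0.7,-0.5],"turn":[0,0,0],"claw":-1},
    {"dp":[0,-0.9,-0.65],"turn":[0,0,0],"claw":-1},
    {"dp":[0,-1.1,-0.8],"turn":[0,0,0],"claw":-1},
    {"dp":[0,-1.3,-0.9],"turn":[0,0,0],"claw":-1},
    {"dp":[0,-1.3,-0.9],"turn":[0,0,0],"claw":-1},
    {"dp":[0,-1.3,-0.9],"turn":[0,0,0],"claw":-1},
  ],
)

```text
time_s: 6.35
tcp_pos: [0.515, -0.1077, 0.2831]
orientation: [2.258, 2.184, 0.0]
force: [-0.0, -0.6, -4.0]
gripper_width: 0.0131
```

```bash
python3 look.py l2
```

```text
6.4 grip [ 0.515  -0.1077  0.3017] rad 0.2395 tilt 1.001 tilt_z 0.998 F [ 0.64 -0.07 -4.73] w 0.0126
side ball [422.29554264 168.24515504]
ball tilt 0.593 r 0.3533
```

View pics/l2.png

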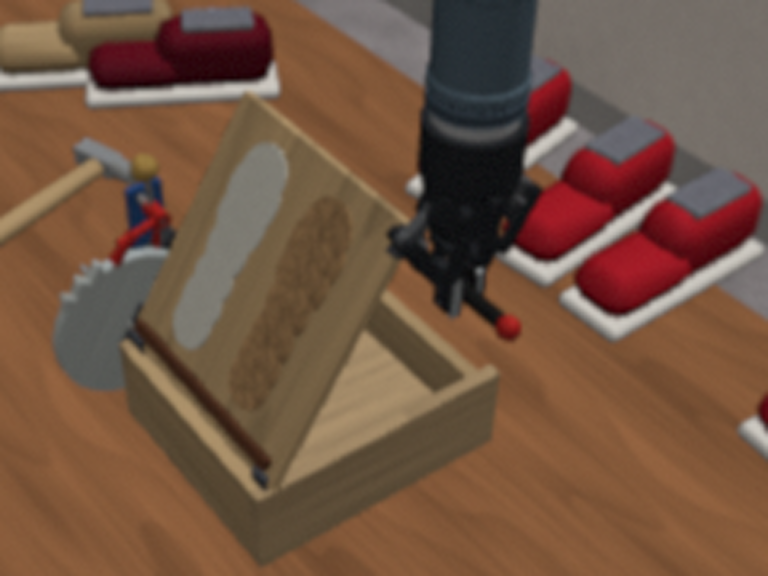

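Emit:
play_rows(
  commands=[
    {"dp":[0,-0.1,-0.07],"turn":[0,0,0],"claw":-1},
    {"dp":[0,-0.2,-0.13],"turn":[0,0,0],"claw":-1},
    {"dp":[0,-0.3,-0.2],"turn":[0,0,0],"claw":-1},
    {"dp":[0,-0.4,-0.26],"turn":[0,0,0],"claw":-1},
    {"dp":[0,-0.5,-0.32],"turn":[0,0,0],"claw":-1},
    {"dp":[0,-0.6,-0.38],"turn":[0,0,0],"claw":-1},
    {"dp":[0,-0.6,-0.38],"turn":[0,0,0],"claw":-1},
  ],
)

```text
time_s: 7.15
tcp_pos: [0.509, -0.1075, 0.2869]
orientation: [2.258, 2.184, 0.001]
force: [0.2, -0.5, -3.7]
gripper_width: 0.0127
```

```bash
sed -i 's/^try:/tt=np.arctan2(d[2],d@sx); print("tang",st["force"]@(sx*np.sin(tt)-np.array([0,0,np.cos(tt)])))\ntry:/' look.py; python3 look.py l3
```

```text
7.2 grip [ 0.509  -0.1075  0.3056] rad 0.2397 tilt 1.031 tilt_z 1.029 F [-0.22 -1.09 -3.76] w 0.0131
tang 1.7708822202018293
side ball [422.28170378 168.24298161]
ball tilt 0.593 r 0.3532
```

View pics/l3.png

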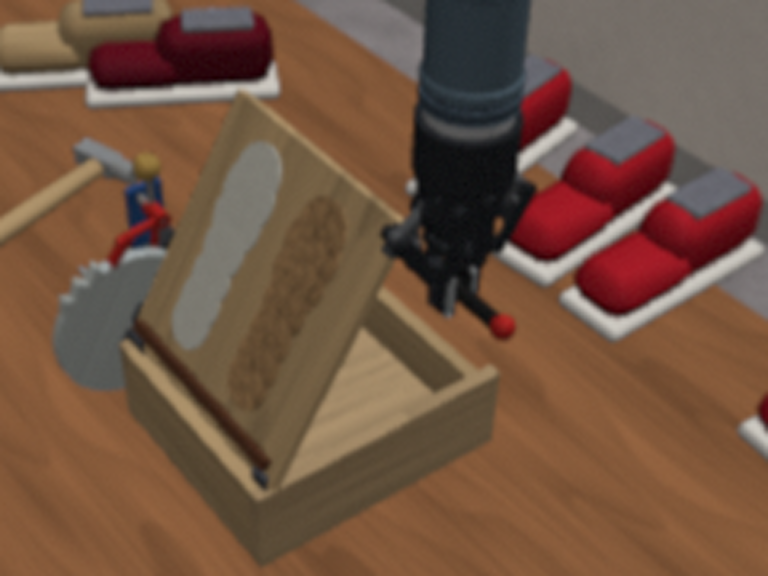

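Emit:
play_rows(
  commands=[
    {"dp":[0,-0.07,-0.04],"turn":[0,0,0],"claw":-1},
    {"dp":[0,-0.14,-0.08],"turn":[0,0,0],"claw":-1},
    {"dp":[0,-0.21,-0.12],"turn":[0,0,0],"claw":-1},
    {"dp":[0,-0.28,-0.16],"turn":[0,0,0],"claw":-1},
    {"dp":[0,-0.35,-0.2],"turn":[0,0,0],"claw":-1},
    {"dp":[0,-0.41,-0.24],"turn":[0,0,0],"claw":-1},
    {"dp":[0,-0.41,-0.24],"turn":[0,0,0],"claw":-1},
  ],
)

```text
time_s: 7.95
tcp_pos: [0.505, -0.1074, 0.2893]
orientation: [2.258, 2.184, 0.001]
force: [1.7, -0.4, -1.3]
gripper_width: 0.0128
```

```bash
python3 look.py l4
```

```text
8.0 grip [ 0.505  -0.1074  0.308 ] rad 0.2397 tilt 1.051 tilt_z 1.049 F [ 1.35 -1.98 -2.25] w 0.013
tang 2.343589527994153
side ball [422.25800194 168.23666343]
ball tilt 0.594 r 0.3532
```

View pics/l4.png

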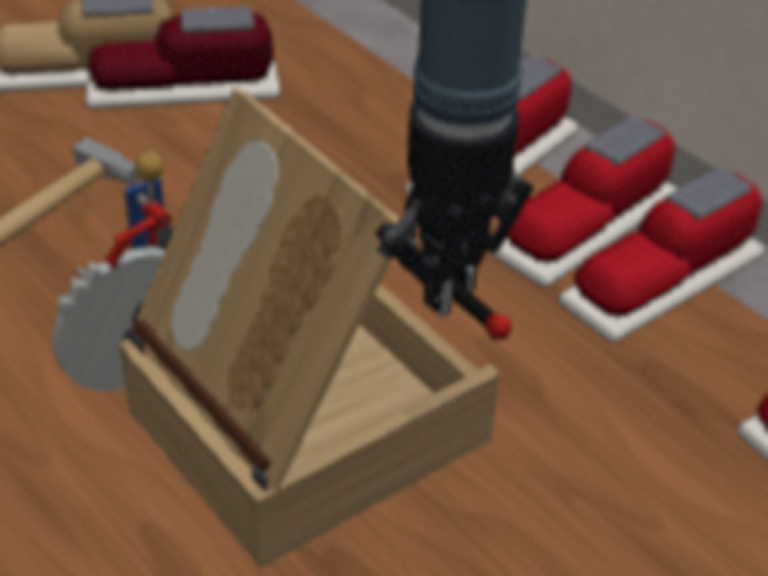

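Emit:
play_rows(
  commands=[
    {"dp":[0,-0.05,-0.03],"turn":[0,0,0],"claw":-1},
    {"dp":[0,-0.1,-0.06],"turn":[0,0,0],"claw":-1},
    {"dp":[0,-0.16,-0.09],"turn":[0,0,0],"claw":-1},
    {"dp":[0,-0.21,-0.12],"turn":[0,0,0],"claw":-1},
    {"dp":[0,-0.21,-0.12],"turn":[0,0,0],"claw":-1},
  ],
)

```text
time_s: 8.55
tcp_pos: [0.503, -0.1073, 0.2905]
orientation: [2.258, 2.184, 0.001]
force: [2.1, -1.6, -0.9]
gripper_width: 0.0129
```

```bash
cat >> look.py <<'E'
b=cv2.resize(t[190:290,230:330],None,fx=4,fy=4,interpolation=2);a=cv2.resize(s[120:220,220:320],None,fx=4,fy=4,interpolation=2)
cv2.imwrite(f'pics/{sys.argv[1]}p.png',np.hstack([a,b]))
E
python3 look.py l5
```

```text
8.6 grip [ 0.503  -0.1073  0.3091] rad 0.2397 tilt 1.06 tilt_z 1.058 F [ 2.55 -0.66 -1.74] w 0.0127
tang 3.09767155004847
side ball [422.2592233  168.24660194]
ball tilt 0.594 r 0.3532
```

View pics/l5p.png

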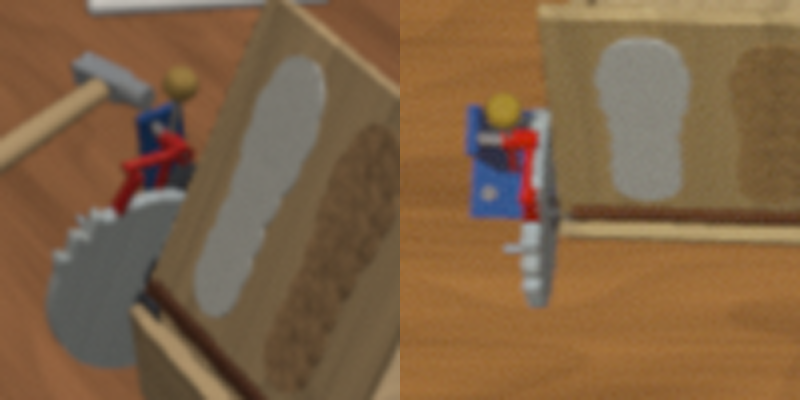

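Run:
```python
from h import *
for n,a,b in(('start',(256.25,145),(255.4,229)),('now',(265,140.7),(255.6,217.5)),('joint',(220+155/4,120+140/4),(230+85/4,190+135/4))):
    P=tri(a,b)[0]; d=P-hinge; print(n,P,d@sx,d@sy,d[2])
```

```text
start [0.42635075 0.23230605 0.24453581] 0.029372845316402146 0.1513575849993495 0.1445358141667343
now [0.45800739 0.23266598 0.2461375 ] 0.06100037916781988 0.15276179560702577 0.14613750128078587
joint [0.44423553 0.25294637 0.18795259] 0.046566882545078445 0.17257675492925312 0.08795258874841566
```

View pics/l5.png

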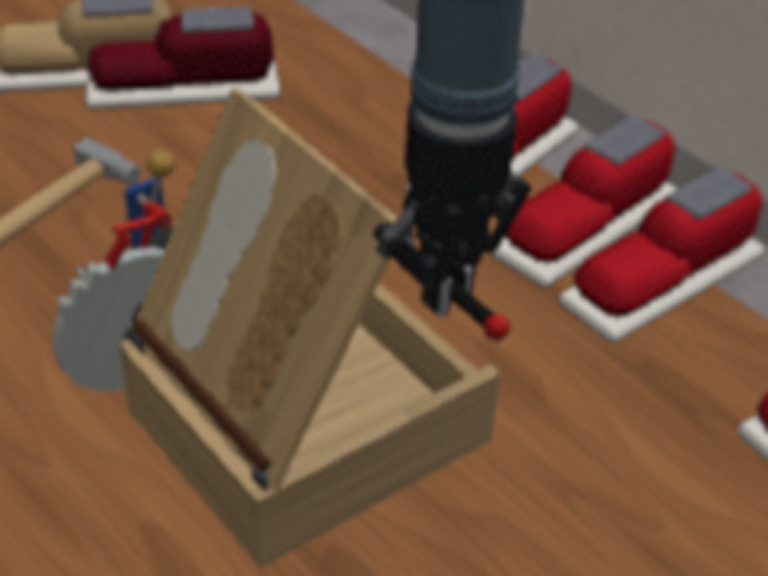

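The brass ball has swung from 17 mm on the robot's side of the pawl pivot to 14 mm past it. I'll hold a moment and check that it has settled.

```bash
python3 look.py l6
```

```text
8.7 grip [ 0.503  -0.1073  0.3091] rad 0.2397 tilt 1.06 tilt_z 1.058 F [ 2.12 -1.28 -1.26] w 0.013
tang 2.5004479265050534
side ball [422.24586978 168.24392614]
ball tilt 0.594 r 0.3531
```

View pics/l6p.png

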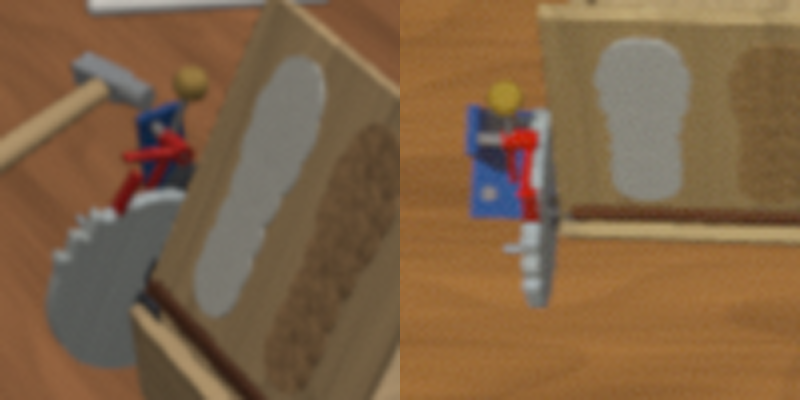

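Emit:
play_rows(
  commands=[
    {"dp":[0,0,0],"turn":[0,0,0],"claw":-1},
    {"dp":[0,0,0],"turn":[0,0,0],"claw":-1},
    {"dp":[0,0,0],"turn":[0,0,0],"claw":-1},
    {"dp":[0,0,0],"turn":[0,0,0],"claw":-1},
  ],
)

```text
time_s: 9.15
tcp_pos: [0.503, -0.1073, 0.2904]
orientation: [2.258, 2.184, 0.001]
force: [1.8, -1.1, -0.4]
gripper_width: 0.0131
```

```bash
python3 look.py l7; python3 aim.py 1.06 0
```

```text
9.2 grip [ 0.503  -0.1073  0.3091] rad 0.2397 tilt 1.06 tilt_z 1.058 F [ 2.5  -1.64 -1.67] w 0.013
tang 3.03986815266247
side ball [422.23910939 168.2749274 ]
ball tilt 0.593 r 0.3531
9.25 [ 0.5030197  -0.10731873  0.29040414] [ 2.7796108  -0.94385013  0.88100743] [-0.67  0.07  0.85  1.88 -0.06  1.21  0.16]
axes [[0.033, 0.999, 0.001], [0.999, -0.033, -0.0], [-0.0, 0.001, -1.0]]
turn [ 0.03  0.01 -0.01] dp [ 0.06  0.01 -0.03]
```

View pics/l7p.png

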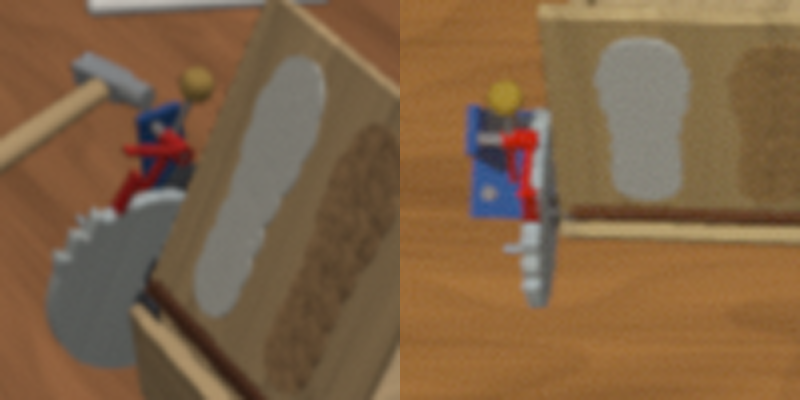

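The pawl has tumbled: the ball now leans away from the robot and the arm is off the wheel. I'll let the board down slowly along the arc.

Emit:
play_rows(
  commands=[
    {"dp":[0,0.6,0.35],"turn":[0,0,0],"claw":-1},
    {"dp":[0,1.2,0.75],"turn":[0,0,0],"claw":-1},
    {"dp":[0,2.4,1.55],"turn":[0,0,0],"claw":-1},
    {"dp":[0,3.55,2.45],"turn":[0,0,0],"claw":-1},
    {"dp":[0,4.65,3.4],"turn":[0,0,0],"claw":-1},
    {"dp":[0,5.65,4.4],"turn":[0,0,0],"claw":-1},
    {"dp":[0,6.6,5.5],"turn":[0,0,0],"claw":-1},
    {"dp":[0,7.5,6.6],"turn":[0,0,0],"claw":-1},
    {"dp":[0,8.35,7.8],"turn":[0,0,0],"claw":-1},
    {"dp":[0,9.1,9.0],"turn":[0,0,0],"claw":-1},
    {"dp":[0,9.75,10.3],"turn":[0,0,0],"claw":-1},
    {"dp":[0,10.35,11.6],"turn":[0,0,0],"claw":-1},
    {"dp":[0,10.9,12.95],"turn":[0,0,0],"claw":-1},
    {"dp":[0,11.3,14.3],"turn":[0,0,0],"claw":-1},
    {"dp":[0,11.7,15.7],"turn":[0,0,0],"claw":-1},
    {"dp":[0,11.95,17.1],"turn":[0,0,0],"claw":-1},
    {"dp":[0,12.1,18],"turn":[0,0,0],"claw":-1},
    {"dp":[0,12.15,18.5],"turn":[0,0,0],"claw":-1},
    {"dp":[0,12.15,18.5],"turn":[0,0,0],"claw":-1},
  ],
)

```text
time_s: 11.15
tcp_pos: [0.6245, -0.1112, 0.1045]
orientation: [2.258, 2.184, 0.0]
force: [4.1, -1.7, -2.2]
gripper_width: 0.0131
```

```bash
python3 look.py l8
```

```text
11.2 grip [ 0.6244 -0.1112  0.1238] rad 0.2398 tilt 0.099 tilt_z 0.099 F [ 2.83 -1.03 -2.62] w 0.0126
tang 2.8929535566619933
side ball [424.87121212 167.3495671 ]
ball tilt 0.575 r 0.3605
```

View pics/l8.png

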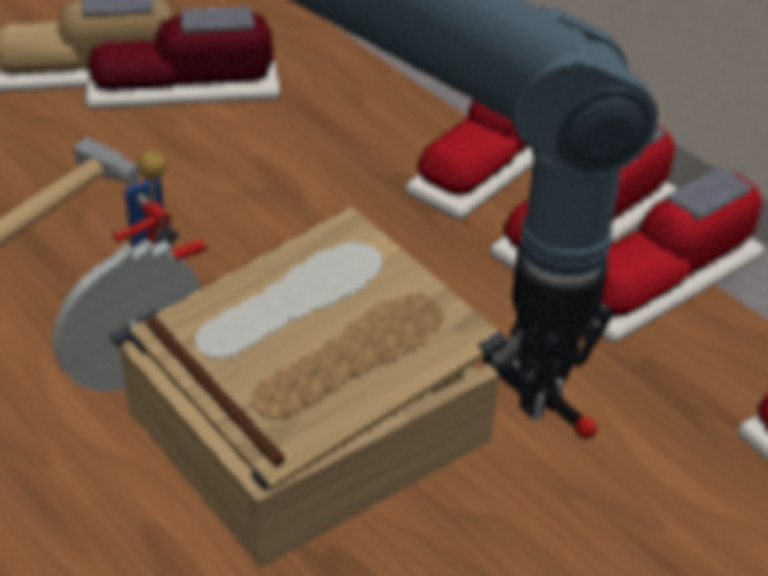

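Emit:
play_rows(
  commands=[
    {"dp":[0,0,0.4],"turn":[0,0,0],"claw":-1},
    {"dp":[0,0,0.8],"turn":[0,0,0],"claw":-1},
    {"dp":[0,0.05,1.2],"turn":[0,0,0],"claw":-1},
    {"dp":[0,0.05,1.6],"turn":[0,0,0],"claw":-1},
    {"dp":[0,0.05,1.9],"turn":[0,0,0],"claw":-1},
    {"dp":[0,0.05,2.2],"turn":[0,0,0],"claw":-1},
    {"dp":[0,0.05,2.35],"turn":[0,0,0],"claw":-1},
    {"dp":[0,0.05,2.35],"turn":[0,0,0],"claw":-1},
    {"dp":[0,0.05,2.35],"turn":[0,0,0],"claw":-1},
    {"dp":[0,0.05,2.35],"turn":[0,0,0],"claw":-1},
    {"dp":[0,0.05,2.35],"turn":[0,0,0],"claw":-1},
  ],
)

```text
time_s: 12.35
tcp_pos: [0.6262, -0.1112, 0.0818]
orientation: [2.256, 2.183, 0.003]
force: [6.5, -1.5, -3.2]
gripper_width: 0.013
```

```bash
python3 look.py l9
```

```text
12.4 grip [ 0.6262 -0.1112  0.1005] rad 0.2404 tilt 0.002 tilt_z 0.002 F [ 5.82 -1.35 -2.84] w 0.0127
tang 2.8532539736966407
side ball [424.8171926  167.35364527]
ball tilt 0.575 r 0.3603
```

View pics/l9.png

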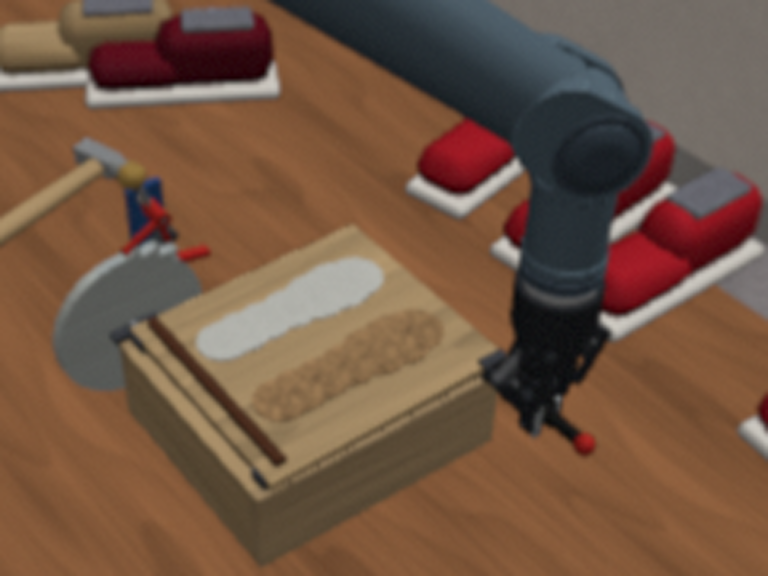

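View pics/l9p.png

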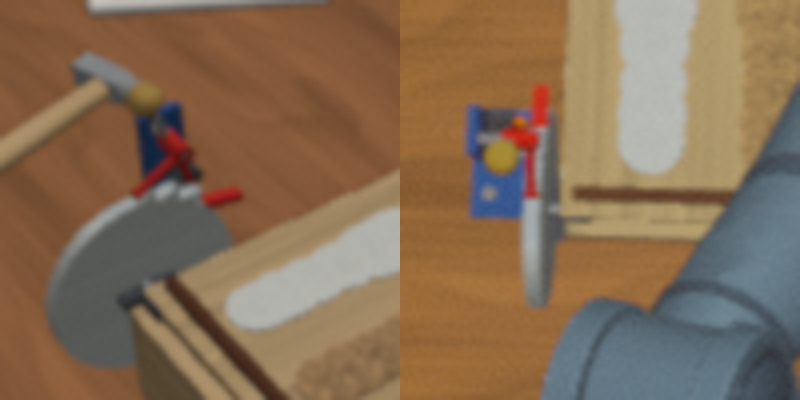

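The board is flat and the pawl is back at work (ball leaning towards the robot). The starting notch and the tumbling point both suggest an offset of about -0.08, so notch 1 should be near 0.20 and notch 2 near 0.45. I'll raise to about 0.29 and then lower gently.

Emit:
play_rows(
  commands=[
    {"dp":[0,-0.05,-0.5],"turn":[0,0,0],"claw":-1},
    {"dp":[0,-0.1,-1.4],"turn":[0,0,0],"claw":-1},
    {"dp":[0,-0.2,-2.3],"turn":[0,0,0],"claw":-1},
    {"dp":[0,-0.3,-3.2],"turn":[0,0,0],"claw":-1},
    {"dp":[0,-0.5,-4.1],"turn":[0,0,0],"claw":-1},
    {"dp":[0,-0.65,-5],"turn":[0,0,0],"claw":-1},
    {"dp":[0,-0.85,-5.9],"turn":[0,0,0],"claw":-1},
    {"dp":[0,-1.1,-6.8],"turn":[0,0,0],"claw":-1},
    {"dp":[0,-1.1,-6.8],"turn":[0,0,0],"claw":-1},
    {"dp":[0,-1.1,-6.8],"turn":[0,0,0],"claw":-1},
  ],
)

```text
time_s: 13.45
tcp_pos: [0.6148, -0.1109, 0.1498]
orientation: [2.256, 2.183, 0.003]
force: [5.8, -1.1, -2.3]
gripper_width: 0.0128
```

```bash
python3 look.py m1
```

```text
13.5 grip [ 0.6148 -0.1109  0.1684] rad 0.239 tilt 0.29 tilt_z 0.289 F [ 5.46 -1.29 -2.43] w 0.0131
tang 3.9036091410471148
side ball [424.59183673 167.35338346]
ball tilt 0.577 r 0.3598
```

View pics/m1p.png

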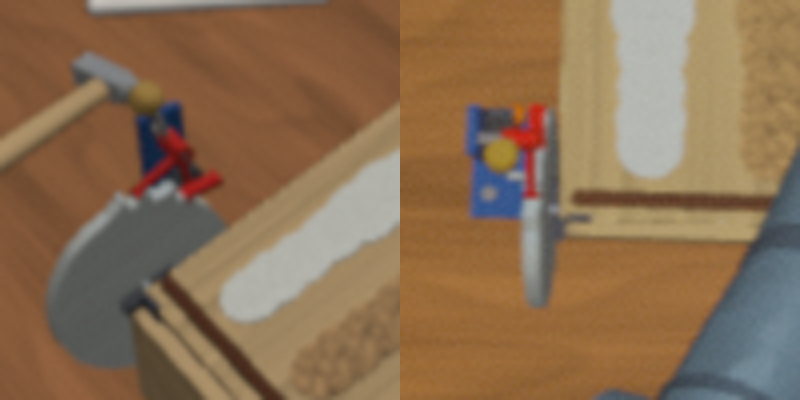

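Emit:
play_rows(
  commands=[
    {"dp":[0,0.1,0.4],"turn":[0,0,0],"claw":-1},
    {"dp":[0,0.2,0.8],"turn":[0,0,0],"claw":-1},
    {"dp":[0,0.25,1.2],"turn":[0,0,0],"claw":-1},
    {"dp":[0,0.3,1.5],"turn":[0,0,0],"claw":-1},
    {"dp":[0,0.3,1.7],"turn":[0,0,0],"claw":-1},
    {"dp":[0,0.35,1.9],"turn":[0,0,0],"claw":-1},
    {"dp":[0,0.35,1.9],"turn":[0,0,0],"claw":-1},
    {"dp":[0,0.35,1.9],"turn":[0,0,0],"claw":-1},
  ],
)

```text
time_s: 14.35
tcp_pos: [0.6199, -0.1111, 0.1312]
orientation: [2.254, 2.182, 0.005]
force: [7.8, -1.3, -1.0]
gripper_width: 0.0132
```

```bash
python3 look.py m2
```

```text
14.4 grip [ 0.6198 -0.111   0.1499] rad 0.2393 tilt 0.21 tilt_z 0.209 F [ 8.11 -1.35 -1.03] w 0.0126
tang 2.7101891512533536
side ball [424.81501632 167.19586507]
ball tilt 0.577 r 0.3605
```

View pics/m2p.png

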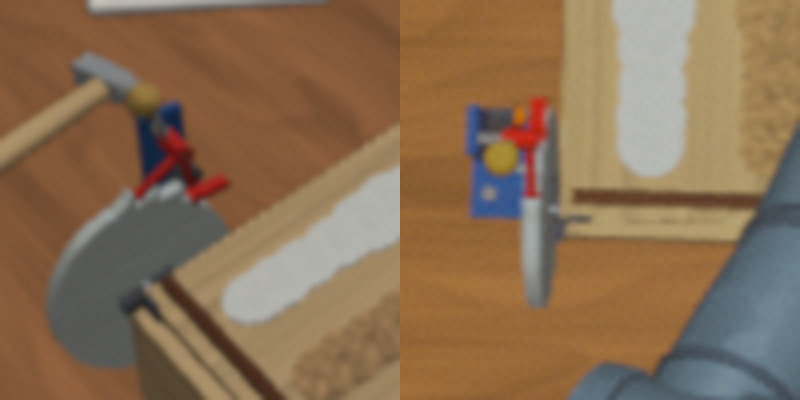

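Emit:
play_rows(
  commands=[
    {"dp":[0,0.1,0.1],"turn":[0,0,0],"claw":-1},
    {"dp":[0,0.15,0.2],"turn":[0,0,0],"claw":-1},
    {"dp":[0,0.15,0.3],"turn":[0,0,0],"claw":-1},
    {"dp":[0,0.15,0.4],"turn":[0,0,0],"claw":-1},
    {"dp":[0,0.15,0.4],"turn":[0,0,0],"claw":-1},
  ],
)

```text
time_s: 14.95
tcp_pos: [0.6208, -0.1111, 0.1269]
orientation: [2.255, 2.183, 0.003]
force: [6.9, -0.2, -1.3]
gripper_width: 0.0132
```

```bash
python3 look.py m3
```

```text
15.0 grip [ 0.6207 -0.1111  0.1456] rad 0.2394 tilt 0.192 tilt_z 0.191 F [ 7.17 -0.98 -0.66] w 0.0128
tang 2.019587511118931
side ball [424.86550976 167.22234273]
ball tilt 0.576 r 0.3606
```

View pics/m3p.png

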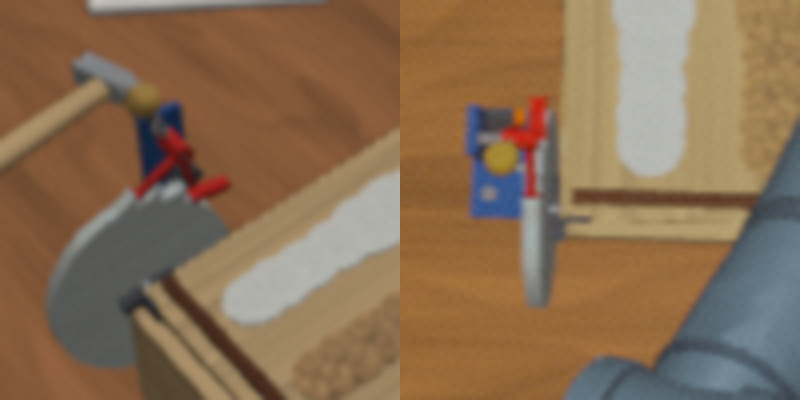

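```bash
cat > ball.py <<'E'
from h import *
s=get_image('side');x0,y0=360,190;c,st=blob(s,(x0,y0,412,250),'red')
e,r=ray('side',*c)
k=((hinge-e)@sy-.246)/(r@sy); P=e+k*r-hinge
S=status.get_state()
print(S['time_s'],c,st,'tilt',np.arctan2(P[2],P@sx).round(4),'r',np.hypot(P[2],P@sx).round(4),S['tcp_pos'],S['force'].round(2))
E
python3 ball.py
```

```text
15.1 [397.94736842 217.92105263] [35 25  7  7 38] tilt 0.2453 r 0.2372 [ 0.62079095 -0.11110732  0.12689029] [ 6.16 -1.46 -2.45]
```

Emit:
play_rows(
  commands=[
    {"dp":[0,0.0,0.1],"turn":[0,0,0],"claw":-1},
    {"dp":[0,0.05,0.2],"turn":[0,0,0],"claw":-1},
    {"dp":[0,0.05,0.3],"turn":[0,0,0],"claw":-1},
    {"dp":[0,0.05,0.3],"turn":[0,0,0],"claw":-1},
  ],
)

```text
time_s: 15.5
tcp_pos: [0.6213, -0.1111, 0.1248]
orientation: [2.255, 2.183, 0.004]
force: [4.6, -0.2, 3.8]
gripper_width: 0.0131
```

```bash
python3 ball.py
```

```text
15.55 [397.85 218.45] [35 25  7  8 40] tilt 0.2368 r 0.2367 [ 0.62124166 -0.11107511  0.12475611] [ 5.62 -1.71  3.25]
```

The force flipped to +3 N, so the pawl is now carrying the board. I'll ease off 1 mm and release.

Emit:
play_rows(
  commands=[
    {"dp":[0,0,-0.1],"turn":[0,0,0],"claw":-1},
    {"dp":[0,0,-0.1],"turn":[0,0,0],"claw":-1},
    {"dp":[0,0,-0.1],"turn":[0,0,0],"claw":-0.65},
    {"dp":[0,0,-0.1],"turn":[0,0,0],"claw":-0.6},
    {"dp":[0,0,-0.1],"turn":[0,0,0],"claw":-0.55},
  ],
  squeeze=20,
)

```text
time_s: 16.05
tcp_pos: [0.6185, -0.1108, 0.1242]
orientation: [-2.257, -2.183, 0.001]
force: [2.8, 0.5, 1.9]
gripper_width: 0.0195
```

```bash
python3 ball.py; python3 look.py m4
```

```text
16.1 [397.92682927 218.41463415] [35 25  7  8 41] tilt 0.2364 r 0.237 [ 0.61848091 -0.11079386  0.12422229] [ 2.36 -1.23  1.63]
16.15 grip [ 0.6185 -0.1108  0.1429] rad 0.2367 tilt 0.182 tilt_z 0.18 F [ 2.53 -0.07  0.64] w 0.0193
tang -0.17282346148934807
side ball [424.64540541 167.28540541]
ball tilt 0.578 r 0.36
```

View pics/m4.png

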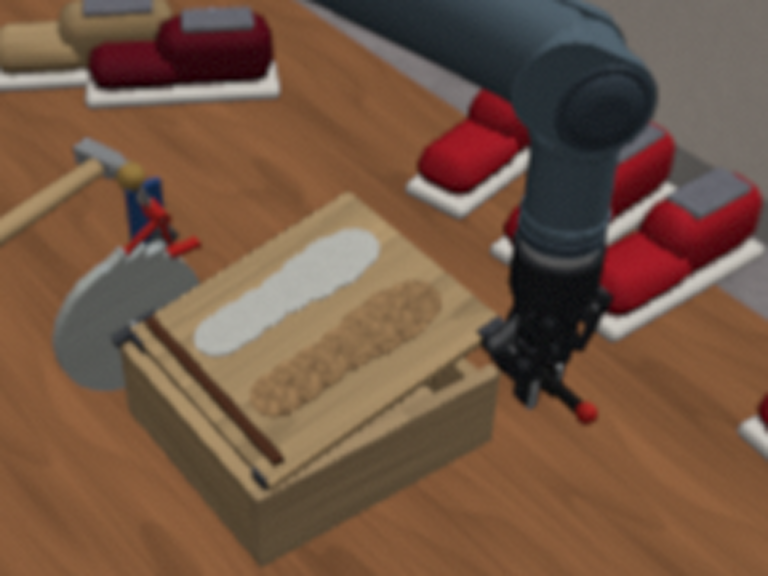

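The board stays put when released. I'll open fully and withdraw straight up.

Emit:
play_rows(
  commands=[
    {"dp":[0,0.1,0],"turn":[0,0,0],"claw":-0.3},
    {"dp":[0,0.2,0],"turn":[0,0,0],"claw":0.2},
    {"dp":[0,0.2,0],"turn":[0,0,0],"claw":0.7},
    {"dp":[0,0.2,0],"turn":[0,0,0],"claw":1},
    {"dp":[0,0.2,0],"turn":[0,0,0],"claw":1},
    {"dp":[0,0.2,0],"turn":[0,0,0],"claw":1},
    {"dp":[0,0.2,-1],"turn":[0,0,0],"claw":1},
    {"dp":[0,0.2,-3],"turn":[0,0,0],"claw":1},
    {"dp":[0,0.2,-6],"turn":[0,0,0],"claw":1},
    {"dp":[0,0.2,-10],"turn":[0,0,0],"claw":1},
    {"dp":[0,0.2,-14],"turn":[0,0,0],"claw":1},
    {"dp":[0,0.2,-16],"turn":[0,0,0],"claw":1},
    {"dp":[0,0.2,-16],"turn":[0,0,0],"claw":1},
  ],
)

```text
time_s: 17.5
tcp_pos: [0.6237, -0.1125, 0.2901]
orientation: [2.254, 2.179, 0.01]
force: [-0.5, 0.7, -0.5]
gripper_width: 0.0856
```

```bash
python3 ball.py; python3 look.py m5
python3 - <<'E'
from h import *
s=get_image('side');t=get_image('top');cv2.imwrite('pics/t5.png',t)
s0=cv2.imread('pics/side0.png')
c,_=blob(s0,(375,185,405,210),'red');e,r=ray('side',*c);k=((hinge-e)@sy-.246)/(r@sy);P=e+k*r-hinge;print('start, same method',np.arctan2(P[2],P@sx))
t0=cv2.imread('pics/top0.png')
for b in((430,145,480,225),(140,180,200,270)):
    d=cv2.absdiff(t,t0)[b[1]:b[3],b[0]:b[2]].max(); print('top diff',b,d)
E
```

```text
17.55 [397.8974359  218.35897436] [35 25  7  7 39] tilt 0.2379 r 0.2369 [ 0.62231409 -0.11185461  0.28737904] [-0.02 -0.19 -0.15]
17.6 grip [ 0.6212 -0.1113  0.304 ] rad 0.3116 tilt 0.714 tilt_z 1.016 F [-0.7  -0.    0.11] w 0.086
tang -0.5400917891953554
side ball [422.23242188 168.21289062]
ball tilt 0.594 r 0.3531
start, same method 0.7389800322490552
top diff (430, 145, 480, 225) 18
top diff (140, 180, 200, 270) 13
```

View pics/m5.png

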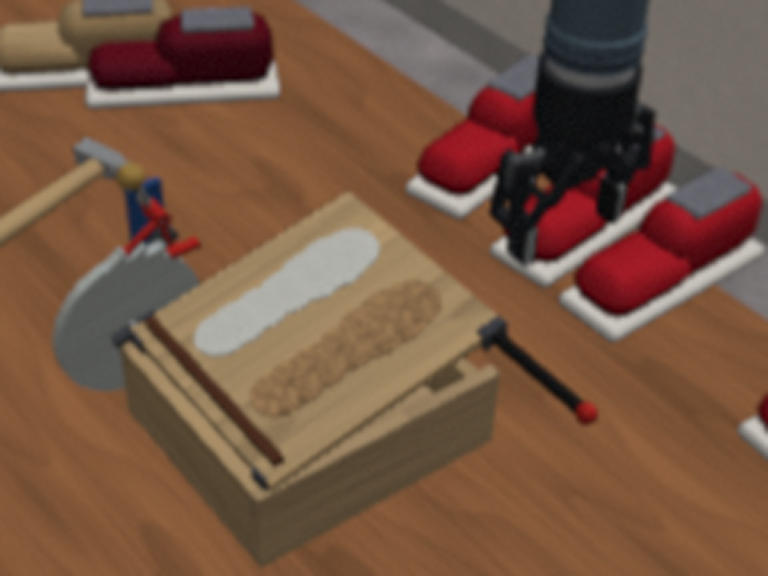

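View pics/t5.png

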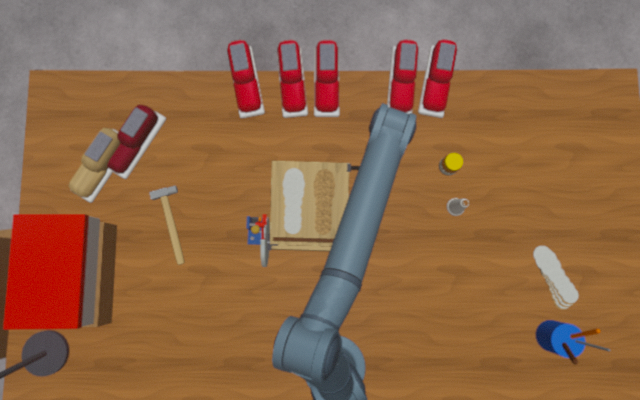

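Emit:
play_rows(
  commands=[
    {"dp":[0,0,0],"turn":[0,0,0],"claw":1},
    {"dp":[0,0,0],"turn":[0,0,0],"claw":1},
    {"dp":[0,0,0],"turn":[0,0,0],"claw":1},
    {"dp":[0,0,0],"turn":[0,0,0],"claw":1},
  ],
)

```text
time_s: 18.15
tcp_pos: [0.6211, -0.1112, 0.2844]
orientation: [-2.258, -2.184, 0.001]
force: [0.1, 0.2, 0.2]
gripper_width: 0.0855
```

```bash
python3 ball.py; python3 -c "
from workcell import close_job
print(close_job())"
```

```text
18.2 [397.975 218.325] [35 25  7  7 40] tilt 0.2374 r 0.2372 [ 0.62115415 -0.11121374  0.28450184] [ 0.07  0.69 -0.36]
the job is handed in; nothing more can be done
None
```

The board now rests in its first notch, held by the pawl alone, and I handed the job in at 18.2 s. No verdict was reported.

- **Lift:** I gripped the handle bar and raised the board along its arc. The pawl tumbled at a measured tilt of about 1.06 rad. The readings there were only about 3 N along the handle's path, with no clear rise from the bumper.
- **Lowering:** I let the board down under control to a measured tilt of about 0.00 rad, and the pawl went back to work. I then raised it to about 0.29 rad and lowered it until the vertical force changed sign, showing that the pawl had taken the weight.
- **Last checks:** After release the board stayed still, and the arm is clear of it with about zero force. In the top view the cone, jar and hammer look unchanged from the start picture.
- **One disagreement:** The final tilt reads 0.24 rad from the red ball in the side view alone, but only about 0.18–0.19 rad from the arm's position. The lower value is close to the 0.18 rad limit. The ball reading fell by 0.50 rad from the start, exactly two notch spacings, so this is notch 1 if the board started in notch 3. The task's tolerance puts that notch no lower than about 0.20 rad.

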